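# Tip the glazed case lid over, catch it on a finger and lower it shut

### The job

The lid of the small grey case stands open, leaning back. Tip it forward with a finger until it starts to fall, catch it from below on a finger by the blue ledge that sticks out beyond the case while it is still well open, and lower it fully shut gently: its window must not slam. Do not grip or squeeze the lid or press on it hard, leave the things round about where they are, and finish clear of everything.

Things in the scene. Friction and masses are not known exactly. Their poses are not given: they have to be found in the camera images.
- gauge_case: Grey plastic case, 110 (own x) x 200 (own y) x 75 mm high, fixed to the bench. Origin: centre of its underside; z up. Its own +y side carries the hinge and points away from the robot; its own -x side, over which the lid's ledge stands out, faces the robot's left. Inside lie hex keys and a bolt that do not move.
- lid_hinge (a point): Middle of the lid's hinge line, on the case's top edge at its own (0, +100, 75) mm; axes as the case's, the hinge line runs along x.
- case_lid (a joint): Lid angle, rad: 0 shut, 1.57 upright, stop 1.85 (leaning away from the robot). Lid 0.25 kg, blue frame with clear window, 110 x 203 x 8 mm; shutting, it swings over to the case's -y (toward the robot) and down. The stiff damped hinge holds it above about 1.3 rad; below, it falls by itself, hardly moving at first, then at up to 1.3 rad/s (1.5 to 4 s from 1.2 rad to shut).
- lid_ledge (a point): Centre of the lid's thumb ledge, a blue tongue 40 (case x) x 75 x 8 mm, flush with the lid. It sticks out on the case's -x side, 55 to 95 mm from the case's centre, and lies 125 to 200 mm from the hinge line. Below it is only the bench, so a finger can carry it right down; shut, its underside is 75 mm above the bench. z axis: lid's outward normal, up when shut.
- tape_measure: Grey pocket tape measure, 37 x 84 x 63 mm, origin under its centre; bystander.
- glue_tube: Red glue tube lying flat, 43 x 146 x 29 mm, origin under its centre; bystander.
- pliers: Red-handled pliers lying flat, 56 x 180 x 14 mm, origin under their centre; bystander.
- torch: Dark torch lying on its side, 31 x 109 x 31 mm, origin under its centre; bystander.
- thinner_bottle: White bottle with blue cap, 40 x 40 x 92 mm, origin under its centre; bystander.

How it is judged:
By the outcome, as a careful person would: the job done as asked, in the order asked, and still so for the second after the job is handed in, with the robot touching nothing.
It also fails if it takes over 45 s, if anything falls off the work surface, if the arm or the gripper's body presses on something with over 40 N, if the wrist force passes 120 N, or if a joint passes its speed limit or range.

### The arm

A 6-joint arm with a two-finger parallel gripper is mounted at the origin on a cart in front of the work surface, level with it; the furniture and walls round the work are solid. World frame = base frame: x ahead of the robot, y to its left, z up, the work surface at z = 0. Lengths are in m, angles in rad, forces in N, time in s.
With the tool pointing down it reaches from about 0.35 to 0.85 m from the base axis. Payload 8.1 kg.
Tool frame: the origin (TCP) lies at the very end of the fingers, on their centre line; the grasp point (between the pads) lies 19 mm behind it; z points along the fingers, y is the direction in which the jaws open and shut (so a half turn about z gives the same grasp; the last joint's range is limited). The gripper opens to 93 mm and grips with 3 to 60 N. Pads are 15 mm wide; open, the fingers measure 128 mm over their backs; the gripper's body (75 mm by 188 mm) begins 65 mm behind the grasp point.
Start: joints at [1.125, 0.13, 1.488, -0, 1.523, -0.085], TCP at [0.212, 0.561, 0.219] pointing down, gripper open.
Joint ranges: [-2.96, 2.96], [-0.89, 2.26], [0.02, 2.5], [-1.34, 4.48], [0, 2.73], [-2.66, 2.66]. Speed limits (rad/s): [2.39, 2.39, 2.79, 3.14, 3.14, 3.14].

### API

Orientations are given as a rotation vector (axis times angle).
In Python, from plant import read_state, read_camera, close_job gives the robot as it stands.
- The arm moves only by the tool jog_arm, never from a script. Its argument "motion" is one flat list of numbers, 7 for each row, row after row: the opening, from 0 (shut) to 1 (fully open), then the shift along the tool's x, y, z scaled (see below), then the turn, a rotation vector about the tool's x, y, z scaled (see below). A call has 1 to 8 rows; each row is the pose to reach, as a shift and turn from the pose measured when the call began, along the tool's axes at that moment; what a row does not reach only later rows make up. The controller multiplies each number of a shift by 0.5 m and each number of a turn by 90 degrees. A row lasts 1/10 s, in which the tool goes at most 50 mm and 8.59 degrees, less where a joint would pass 70% of its speed; a pose out of reach is approached as far as the arm can. A call with a number of a shift or a turn outside -1 to 1 is refused whole. A call with a gripper value outside its range is refused whole. The fingers move at their own pace and stop on an object; "grip_force" is the grip in N (left out, the last holds). Time passes only in rows, so rows that repeat a pose let the fingers close. It gives the time, the measured TCP pose, the force and the opening at its end, in the units of the state.
- read_state(): the state, without advancing time (a new reading comes with each control period).
- read_camera(name): name is "side" or "top"; returns a dict with "frame" (400x640x3 uint8, red, green, blue), "vertical_fov" (degrees; the focal length in pixels is half the picture's height over the tangent of half this angle, whatever the lens; pixels are square), "cx", "cy" (the principal point, pixels), "dist_coeffs" ([k1, k2, p1, p2, k3] as OpenCV has them; the pictures are not rectified), "world_from_camera" (4x4, takes a point from camera to world coordinates). Camera axes: x right, y down, z forward; pixel columns grow to the right and rows downward; lengths in m; the calibration is good to about 2 mm. A picture is of the moment at which its call begins. There is no depth.
- close_job(): hands the job in, once; it reports no verdict.
The state is a dict: "t": time; "q": joint angles; "dq": joint speeds; "joint_torque": joint torques, N m; "tool_pos": TCP position; "orientation": TCP orientation; "force": force on the tool from outside, world axes, zero at the start; "wrist_torque": the same for the moment, N m; "opening": finger opening in m.
Only numpy, scipy, OpenCV 4.12 (cv2) and the standard library are available. Lean on these libraries where they do the work, as an engineer would, in place of code of your own. Each camera call takes 0.05 s, during which the arm holds its last target.

## Working session

There is one attempt and no reset: what is moved stays moved. The work goes in short steps, Python scripts to look and compute and a tool call to move; the robot and the scene stay as the last step left them, time stands still between calls to the robot, and variables do not carry over. Pictures are saved under pics/ and viewed, and the job is handed in when it is done.

Besides the shell and the picture viewer there is one more tool, called by a JSON object that holds its "op" and its "data", one argument or row to a line. jog_arm: Moves the arm, as the interface text tells. Its arguments: {"type":"object","properties":{"motion":{"type":"array","items":{"type":"number"}},"grip_force":{"type":"number"}},"required":["motion"]}

```bash
mkdir -p pics; ls
cat > h.py <<'E'
import numpy as np,cv2
from plant import read_state,read_camera,close_job
from scipy.spatial.transform import Rotation as R
def K(c):
    f=200/np.tan(np.radians(c['vertical_fov'])/2)
    return np.array([[f,0,c['cx']],[0,f,c['cy']],[0,0,1]])
def ray(c,uv):
    p=cv2.undistortPoints(np.array([[uv]],float),K(c),np.array(c['dist_coeffs']))[0,0]
    T=np.array(c['world_from_camera']);d=T[:3,:3]@[p[0],p[1],1]
    return T[:3,3],d/np.linalg.norm(d)
def onz(c,uv,z):
    o,d=ray(c,uv);return o+d*(z-o[2])/d[2]
def proj(c,P):
    T=np.linalg.inv(np.array(c['world_from_camera']))
    return cv2.projectPoints(np.array(P,float).reshape(-1,3),cv2.Rodrigues(T[:3,:3])[0],T[:3,3],K(c),np.array(c['dist_coeffs']))[0][:,0]
def snap(n,name):
    c=read_camera(n);cv2.imwrite(f'pics/{name}.png',c['frame'][:,:,::-1]);return c
E
python3 - <<'E'
from h import *
import pickle
print(read_state())
for n in('side','top'):
    c=snap(n,n+'0');pickle.dump(c,open(n+'0.pkl','wb'));print(n,{k:v for k,v in c.items() if k!='frame'})
E
```

```text
pics
{'t': 0.0, 'q': array([ 1.12460905e+00,  1.31132373e-01,  1.48928796e+00,  1.10286007e-05,
        1.52296436e+00, -8.54424398e-02]), 'dq': array([ 4.18823293e-04,  1.50893001e-03,  2.50227680e-05, -1.25028714e-03,
       -2.44304427e-03, -3.21528063e-03]), 'joint_torque': array([-1.57459912e-03, -5.59832847e+01, -4.91763747e+01,  7.68379122e-02,
        3.53892089e-02, -2.28746203e-04]), 'tool_pos': array([0.21153923, 0.5608739 , 0.21759986]), 'orientation': array([-5.63503294e-01, -3.09015156e+00,  2.71109897e-03]), 'force': array([-0.18587318,  0.15492419, -0.47668967]), 'wrist_torque': array([ 0.02027292,  0.06206961, -0.03720296]), 'opening': 0.09298178754563656}
side {'vertical_fov': 46.584073305360306, 'cx': 313.9066230966536, 'cy': 198.08427859501094, 'dist_coeffs': array([-0.07558485,  0.        ,  0.        ,  0.        ,  0.        ]), 'world_from_camera': array([[-9.84132853e-01, -1.44041703e-01,  1.03607504e-01,
         3.27941902e-01],
       [-1.77430895e-01,  8.01868970e-01, -5.70547485e-01,
         8.49214494e-01],
       [-8.97011602e-04, -5.79877696e-01, -8.14703046e-01,
         1.28758533e+00],
       [ 0.00000000e+00,  0.00000000e+00,  0.00000000e+00,
         1.00000000e+00]])}
top {'vertical_fov': 54.52377339192523, 'cx': 315.4766204486677, 'cy': 199.83325241438916, 'dist_coeffs': array([-0.0844224,  0.       ,  0.       ,  0.       ,  0.       ]), 'world_from_camera': array([[ 0.0020063 , -0.97598738,  0.21781785,  0.29165077],
       [-0.99999595, -0.00151857,  0.00240655,  0.02678743],
       [-0.00201799, -0.21782179, -0.97598647,  1.09662951],
       [ 0.        ,  0.        ,  0.        ,  1.        ]])}
```

View pics/side0.png

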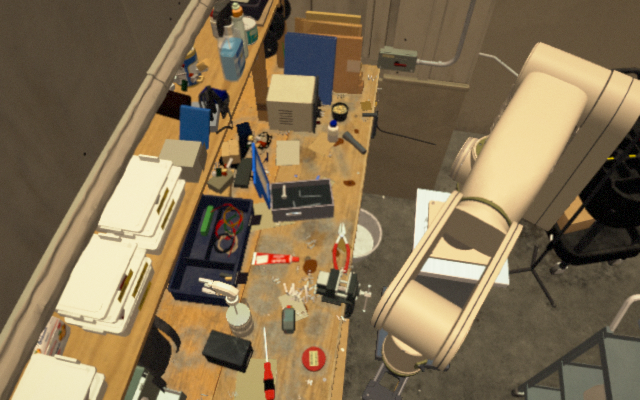

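View pics/top0.png

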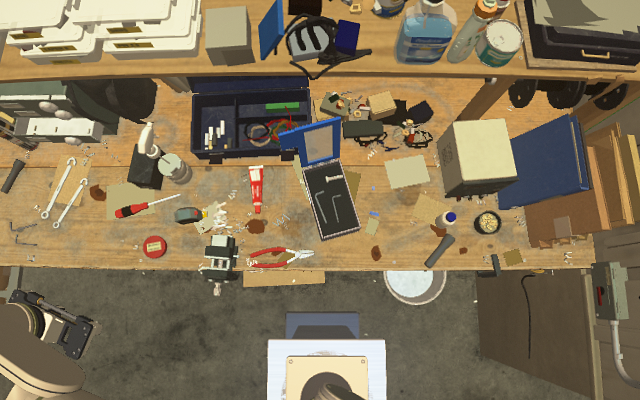

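The top view has the case near (330,200) with its lid open toward (312,140). The glue tube is at (256,188), pliers at (282,255), tape measure at (188,214), torch at (438,250) and bottle at (447,217). I'll zoom in to pick corners.

Run:
```python
from h import *
a=cv2.imread('pics/top0.png')[95:255,230:400];cv2.imwrite('pics/tz.png',cv2.resize(a,None,fx=3.7,fy=3.7,interpolation=cv2.INTER_CUBIC))
a=cv2.imread('pics/side0.png')[130:270,230:370];cv2.imwrite('pics/sz.png',cv2.resize(a,None,fx=4,fy=4,interpolation=cv2.INTER_CUBIC))
```

```text
(no output)
```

View pics/tz.png

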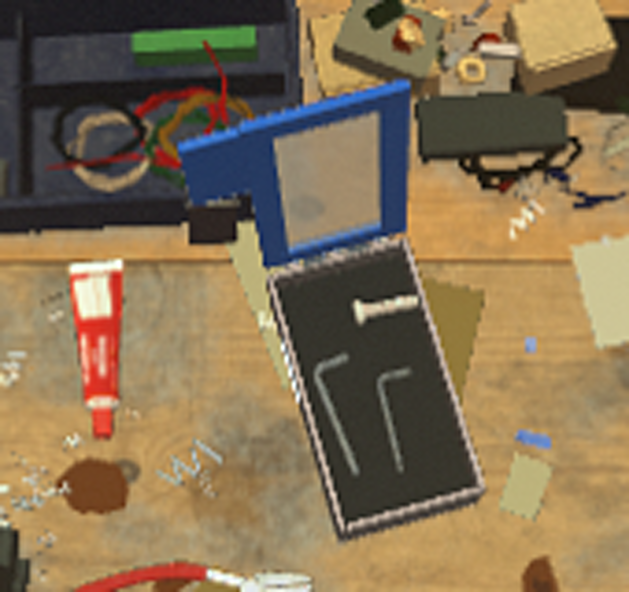

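View pics/sz.png

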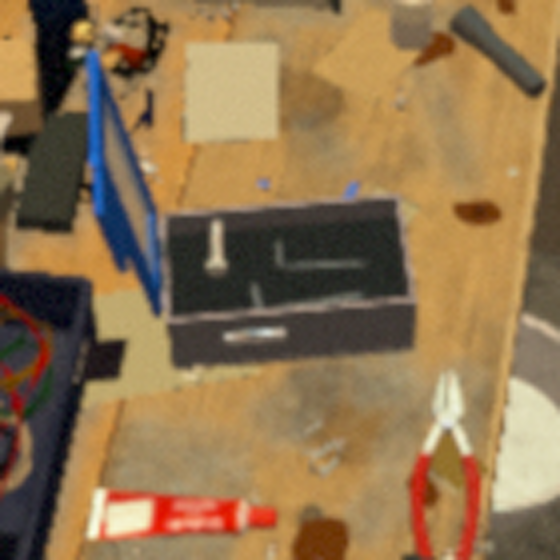

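Run:
```python
from h import *
import pickle
ct=pickle.load(open('top0.pkl','rb'));cs=pickle.load(open('side0.pkl','rb'))
T=lambda x,y:(230+(x+.5)/3.7-.5,95+(y+.5)/3.7-.5)
S=lambda x,y:(230+x/4,130+y/4)
P=[onz(ct,T(*p),.075) for p in[(340,530),(483,488),(405,240),(270,278)]]
Q=[onz(cs,S(*p),.075) for p in[(413,298),(395,200),(170,215),(170,318)]]
for p in P+Q:print(p.round(4))
P=np.array(P)
for i in range(4):print(np.linalg.norm(P[i]-P[i-1]).round(4))
ey=(P[3]+P[2]-P[0]-P[1]);ey/=np.linalg.norm(ey);print('ydir',ey,'yaw',np.degrees(np.arctan2(-ey[0],ey[1])))
Q=np.array(Q);e=Q[3]+Q[2]-Q[0]-Q[1];e/=np.linalg.norm(e);print(e,P.mean(0),Q.mean(0))
def tri(a,b):
    o1,d1=ray(ct,a);o2,d2=ray(cs,b)
    A=np.stack([d1,-d2],1);s=np.linalg.lstsq(A,o2-o1,rcond=None)[0];p,q=o1+s[0]*d1,o2+s[1]*d2
    return (p+q)/2,np.linalg.norm(p-q)
# lid top corners: right top, ledge outer top
print(tri(T(409,82),S(93,52)), )
# lid plane check etc
```

```text
[0.4167 0.0131 0.075 ]
[ 0.4471 -0.0897  0.075 ]
[ 0.634  -0.0357  0.075 ]
[0.6042 0.0648 0.075 ]
[0.4173 0.0138 0.075 ]
[ 0.447  -0.0806  0.075 ]
[ 0.626  -0.0327  0.075 ]
[0.6027 0.0665 0.075 ]
0.1945
0.1072
0.1945
0.1049
ydir [0.96239474 0.27165486 0.        ] yaw -74.23723560838286
[ 9.63907747e-01  2.66236466e-01 -5.87303542e-16] [ 0.5254992  -0.01188284  0.075     ] [ 0.52325217 -0.00826234  0.075     ]
(array([ 0.66960419, -0.02725872,  0.2715131 ]), np.float64(0.003186989044891964))
```

Run:
```python
from h import *
a=cv2.imread('pics/top0.png')[60:220,150:370];cv2.imwrite('pics/tz2.png',cv2.resize(a,None,fx=3.5,fy=3.5,interpolation=cv2.INTER_CUBIC))
a=cv2.imread('pics/side0.png')[90:310,130:340];cv2.imwrite('pics/sz2.png',cv2.resize(a,None,fx=2.7,fy=2.7,interpolation=cv2.INTER_CUBIC))
```

```text
(no output)
```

View pics/tz2.png

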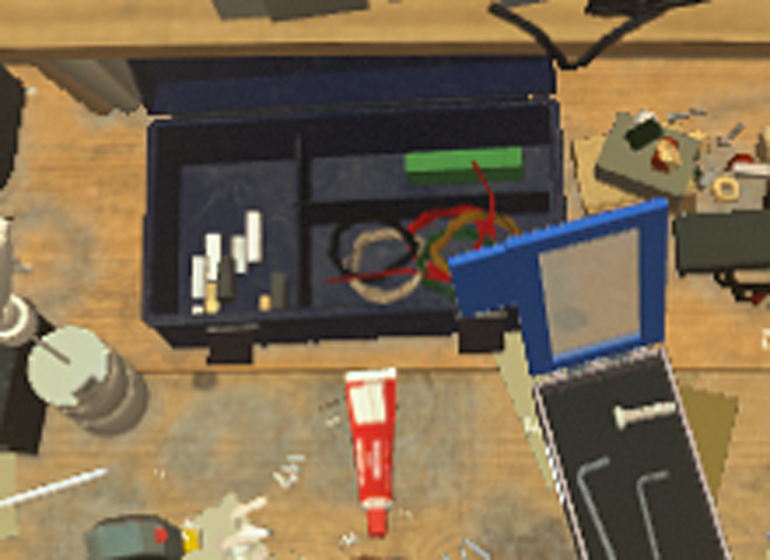

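View pics/sz2.png

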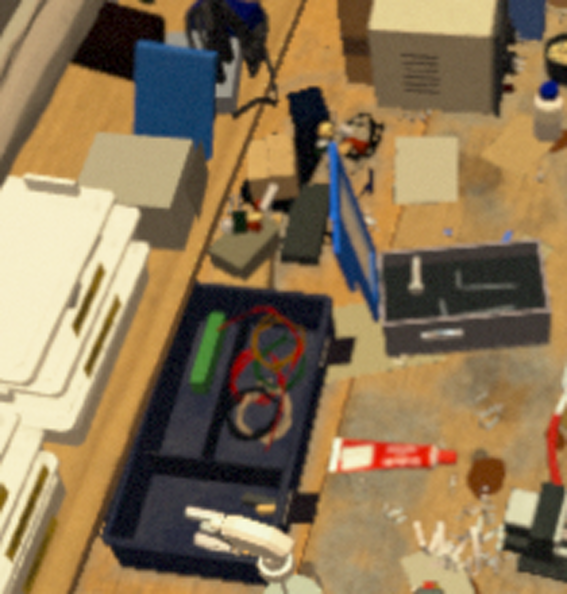

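Run:
```python
from h import *
import pickle
ct=pickle.load(open('top0.pkl','rb'));cs=pickle.load(open('side0.pkl','rb'))
T=lambda x,y:(150+(x+.5)/3.5-.5,60+(y+.5)/3.5-.5)
S=lambda x,y:(130+x/2.7,90+y/2.7)
def tri(a,b):
    o1,d1=ray(ct,a);o2,d2=ray(cs,b)
    A=np.stack([d1,-d2],1);s=np.linalg.lstsq(A,o2-o1,rcond=None)[0];p,q=o1+s[0]*d1,o2+s[1]*d2
    return ((p+q)/2).round(3),np.linalg.norm(p-q).round(4)
print('crate farR',tri(T(557,103),S(195,290)),'farL',tri(T(152,122),S(110,535)))
print('nearR side at z .06,.1',onz(cs,S(330,297),.06),onz(cs,S(330,297),.1))
def lp(top,s1,s2):
    o,d1=ray(cs,s1);_,d2=ray(cs,s2);n=np.cross(d1,d2);p,d=ray(ct,top);return p+d*(n@(o-p))/(n@d)
for y in(42,58):
  for x in (200,560,700):print('shelf',y,lp(T(x,y),S(307,0),S(170,350)).round(3))
print('ledge outer top',tri(T(449,261),S(370,318)), tri(T(667,200),S(334,145)))
# ledge corners & lid line checks by ray: known ledge top outer corner
for nm,uv in dict(tape=(188,214),glue=(256,188),pliers=(282,255),torch=(438,250),bottle=(447,217)).items(): print(nm,onz(ct,uv,.02).round(3))
ey=np.array([.963,.27,0]);L=np.array([-.27,.963,0]);H=np.array([.5255,-.0115,.075])+.1*ey
for th in(1.65,1.7,1.75,1.8,1.85):
    f=lambda r,l:H+L*l+r*(-np.cos(th)*ey+np.array([0,0,np.sin(th)]))
    P=[f(.2,.095),f(.125,.095),f(.125,.055),f(.203,-.055)]
    pt=proj(ct,P);ps=proj(cs,P)
    print(th,((pt-[150,60])*3.5).round().tolist(),((ps-[130,90])*2.7).round().tolist())
```

```text
crate farR (array([0.848, 0.051, 0.063]), np.float64(0.0124)) farL (array([0.826, 0.384, 0.085]), np.float64(0.0057))
nearR side at z .06,.1 [0.67933463 0.03233574 0.06      ] [0.66788474 0.05895316 0.1       ]
shelf 42 [0.679 0.231 0.456]
shelf 42 [0.684 0.04  0.443]
shelf 42 [ 0.685 -0.035  0.444]
shelf 58 [0.702 0.248 0.4  ]
shelf 58 [0.709 0.041 0.386]
shelf 58 [ 0.709 -0.041  0.386]
ledge outer top (array([0.625, 0.128, 0.196]), np.float64(0.0653)) (array([ 0.669, -0.027,  0.269]), np.float64(0.0054))
tape [0.49  0.392 0.02 ]
glue [0.566 0.2   0.02 ]
pliers [0.376 0.122 0.02 ]
torch [ 0.389 -0.312  0.02 ]
bottle [ 0.483 -0.344  0.02 ]
1.65 [[452.0, 283.0], [464.0, 330.0], [519.0, 315.0], [675.0, 222.0]] [[352.0, 248.0], [364.0, 290.0], [363.0, 260.0], [348.0, 137.0]]
1.7 [[448.0, 269.0], [462.0, 322.0], [517.0, 307.0], [671.0, 209.0]] [[342.0, 249.0], [358.0, 291.0], [357.0, 261.0], [339.0, 138.0]]
1.75 [[444.0, 257.0], [459.0, 314.0], [515.0, 300.0], [666.0, 196.0]] [[333.0, 251.0], [353.0, 292.0], [352.0, 262.0], [330.0, 140.0]]
1.8 [[441.0, 244.0], [457.0, 307.0], [513.0, 292.0], [662.0, 184.0]] [[323.0, 253.0], [347.0, 293.0], [346.0, 263.0], [321.0, 142.0]]
1.85 [[438.0, 233.0], [456.0, 300.0], [510.0, 285.0], [657.0, 173.0]] [[314.0, 255.0], [342.0, 294.0], [341.0, 264.0], [312.0, 144.0]]
```

```bash
cat >> h.py <<'E'
EY=np.array([.963,.27,0]);L=np.array([-.27,.963,0]);C0=np.array([.5255,-.0115,0])
def cw(y,l,z): # case y, lateral-left, z (m)->world
    return C0+EY*y+L*l+np.array([0,0,z])
def wc(p):
    d=np.asarray(p)-C0;return np.array([d@EY,d@L,d[2]])
def Rt(az=-60,el=40):
    a,e=np.radians([az,el]);z=np.array([np.cos(e)*np.cos(a),np.cos(e)*np.sin(a),-np.sin(e)])
    y=np.array([-np.sin(a),np.cos(a),0]);return np.stack([np.cross(y,z),y,z],1)
def plan(p,Rw=None,s=None):
    s=s or read_state();R0=R.from_rotvec(s['orientation']).as_matrix()
    Rw=R0 if Rw is None else Rw
    return np.r_[R0.T@(np.asarray(p)-s['tool_pos'])/.5, R.from_matrix(R0.T@Rw).as_rotvec()/(np.pi/2)].round(4).tolist()
def thpix(c,uv,l=-.055):
    o,d=ray(c,uv);H=cw(.1,l,.075);t=(L@(H-o))/(L@d);q=wc(o+t*d);v=q-[.1,l,.075]
    return np.arctan2(v[2],-v[0]),np.hypot(v[0],v[2])
def st():
    s=read_state();print('t',s['t'],'tip',s['tool_pos'].round(4),'case',wc(s['tool_pos']).round(4),'q',s['q'].round(2),'F',s['force'].round(2),'op',round(s['opening'],3));return s
E
python3 - <<'E'
from h import *
import pickle
ct=pickle.load(open('top0.pkl','rb'));cs=pickle.load(open('side0.pkl','rb'))
def tri(a,b):
    o1,d1=ray(ct,a);o2,d2=ray(cs,b)
    A=np.stack([d1,-d2],1);s=np.linalg.lstsq(A,o2-o1,rcond=None)[0];p,q=o1+s[0]*d1,o2+s[1]*d2
    return ((p+q)/2).round(3),np.linalg.norm(p-q).round(4)
print('lamp',tri((148,130),(203,281)),tri((148,153),(234,293)),'mug',tri((173,158),(238,308)))
print(thpix(ct,(150+667/3.5,60+200/3.5)),thpix(cs,(130+334/2.7,90+145/2.7)))
M=Rt();s=read_state();R0=R.from_rotvec(s['orientation']).as_matrix()
print(R0.round(2).tolist(), np.degrees(R.from_matrix(R0.T@M).magnitude()))
for p in[(.30,.50,.36),(.45,.33,.33)]:print(plan(p,M))
print('C',cw(.168,.07,.20))
E
```

```text
lamp (array([0.663, 0.424, 0.261]), np.float64(0.0315)) (array([0.6  , 0.428, 0.237]), np.float64(0.0055)) mug (array([0.62 , 0.415, 0.111]), np.float64(0.0131))
(np.float64(1.7405857846241597), np.float64(0.20169475768924344)) (np.float64(1.7385866504633662), np.float64(0.19370876174975216))
[[-0.94, 0.35, -0.0], [0.35, 0.94, -0.0], [0.0, -0.0, -1.0]] 62.801717346448946
[-0.2084, -0.052, -0.2846, 0.1895, -0.5327, 0.4089]
[-0.6092, -0.2641, -0.2243, 0.1895, -0.5327, 0.4089]
C [0.668384 0.10127  0.2     ]
```

The lid is at 1.74 rad. The shelf edge is at x≈0.68, z≈0.44 and the lamp at (0.63,0.43), z≈0.26. I'll close the fingers and tilt the tool so it points right and down.

{"op": "jog_arm", "data": {
  "motion": [0,-0.05,-0.01,-0.1,0.05,-0.13,0.1,0,-0.1,-0.03,-0.2,0.1,-0.27,0.2,0,-0.15,-0.04,-0.28,0.14,-0.4,0.31,0,-0.2,-0.05,-0.285,0.19,-0.533,0.409,0,-0.21,-0.052,-0.285,0.19,-0.533,0.409,0,-0.21,-0.052,-0.285,0.19,-0.533,0.409,0,-0.21,-0.052,-0.285,0.19,-0.533,0.409,0,-0.21,-0.052,-0.285,0.19,-0.533,0.409],
  "grip_force": 10
}}

```text
t: 0.9
tool_pos: [0.2998, 0.5, 0.356]
orientation: [1.161, 2.01, -0.554]
force: [-0.3, 0.3, -1.3]
opening: 0.0333
```

Run:
```python
from h import *
s=st();M=Rt();print(np.degrees(R.from_matrix(R.from_rotvec(s['orientation']).as_matrix().T@M).as_rotvec()))
for p in[(.45,.33,.36),(.58,.25,.30),cw(.140,.166,.20)]:print(p,plan(p,M))
```

```text
t 0.9 tip [0.2998 0.5    0.356 ] case [-0.0793  0.5535  0.356 ] q [ 1.3   0.61  0.9  -0.74  2.2   0.5 ] F [-0.28  0.28 -1.32] op 0.033
[-0.24608333  0.56587346  0.12389286]
(0.45, 0.33, 0.36) [-0.2888, 0.0911, 0.338, -0.0027, 0.0063, 0.0014]
(0.58, 0.25, 0.3) [-0.367, 0.2373, 0.621, -0.0027, 0.0063, 0.0014]
[0.6155   0.186158 0.2     ] [-0.3053, 0.2361, 0.8609, -0.0027, 0.0063, 0.0014]
```

{"op": "jog_arm", "data": {
  "motion": [0,-0.06,0.018,0.068,0,0,0,0,-0.12,0.036,0.135,0,0,0,0,-0.18,0.055,0.2,0,0,0,0,-0.23,0.073,0.27,0,0,0,0,-0.289,0.091,0.338,0,0,0,0,-0.31,0.14,0.43,0,0,0,0,-0.34,0.19,0.52,0,0,0,0,-0.367,0.237,0.621,0,0,0]
}}

```text
t: 1.7
tool_pos: [0.5704, 0.256, 0.3047]
orientation: [1.16, 2.011, -0.553]
force: [0.8, 0.4, -0.6]
opening: 0.0007
```

Run:
```python
from h import *
s=st();M=Rt();c=snap('top','t1');snap('side','s1')
for p in[cw(.140,.166,.20),cw(.170,.07,.20)]:print(p,plan(p,M))
```

```text
t 1.7 tip [0.5704 0.256  0.3047] case [0.1155 0.2455 0.3047] q [ 0.8   0.33  1.36 -0.85  1.71  0.26] F [ 0.85  0.39 -0.56] op 0.001
[0.6155   0.186158 0.2     ] [0.0563, 0.0138, 0.2511, -0.0074, 0.0074, 0.0019]
[0.67031 0.10181 0.2    ] [-0.071, 0.0258, 0.4064, -0.0074, 0.0074, 0.0019]
```

View pics/t1.png

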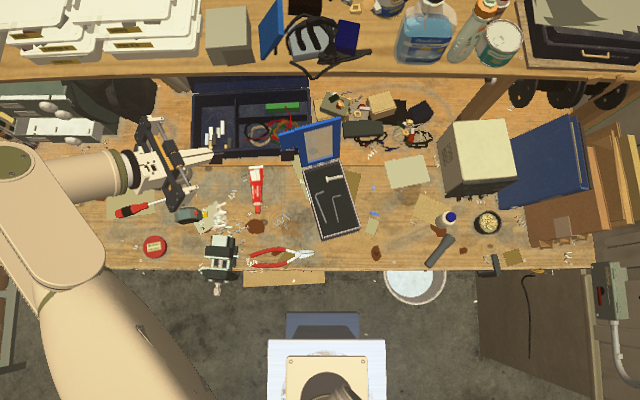

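View pics/s1.png

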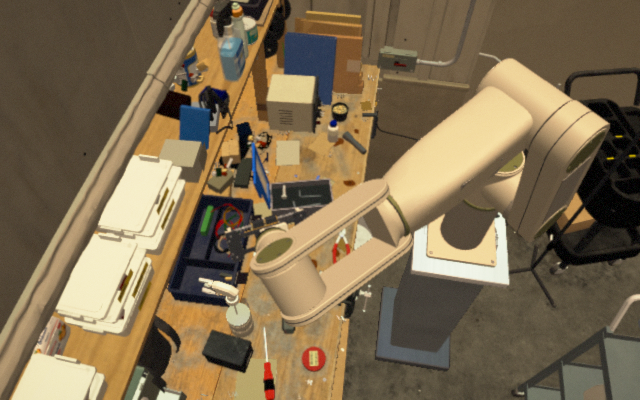

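Top view: tip near (222,152), gripper body at (172,160). The lid at (310,140) hasn't moved. Next I go down to the left of the ledge and then slide in behind it.

{"op": "jog_arm", "data": {
  "motion": [0,0.02,0.005,0.09,0,0,0,0,0.04,0.01,0.17,0,0,0,0,0.056,0.014,0.251,0,0,0,0,0.056,0.014,0.251,0,0,0]
}}

```text
t: 2.2
tool_pos: [0.6137, 0.1822, 0.194]
orientation: [1.162, 2.012, -0.575]
force: [-0.6, 0.4, -0.7]
opening: 0.0006
```

Run:
```python
from h import *
s=st();M=Rt();c=snap('top','t2');print('tip px',proj(c,s['tool_pos']));cc=snap('side','s2');print(proj(cc,s['tool_pos']))
for p in[cw(.170,.07,.20)]:print(p,plan(p,M))
a=cv2.imread('pics/t2.png')[60:220,150:370];cv2.imwrite('pics/t2z.png',cv2.resize(a,None,fx=3.5,fy=3.5,interpolation=cv2.INTER_CUBIC))
```

```text
t 2.2 tip [0.6137 0.1822 0.194 ] case [0.1372 0.1627 0.194 ] q [ 0.67  0.38  1.5  -0.87  1.5   0.32] F [-0.59  0.37 -0.67] op 0.001
tip px [[253.30052122 151.90437144]]
[[256.19086512 218.8120402 ]]
[0.67031 0.10181 0.2    ] [-0.1278, 0.0133, 0.1548, -0.0086, 0.0077, 0.0026]
```

View pics/t2z.png

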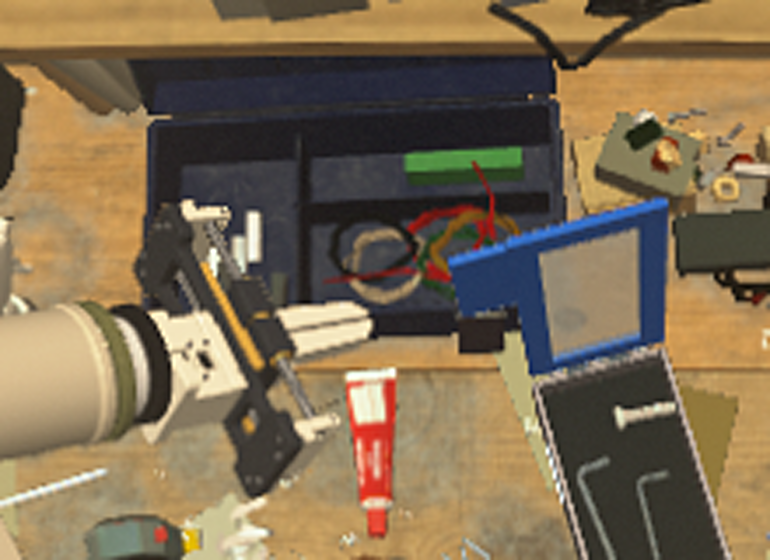

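The tip shows at zoomed (365,322), which agrees with the projection. The ledge is at (450–530, 255–315). I slide in behind it.

{"op": "jog_arm", "data": {
  "motion": [0,-0.01,0.015,0.03,0,0,0,0,-0.042,0.018,0.06,0,0,0,0,-0.085,0.018,0.105,0,0,0,0,-0.128,0.018,0.155,0,0,0,0,-0.128,0.018,0.155,0,0,0]
}}

```text
t: 2.8
tool_pos: [0.6747, 0.1005, 0.2027]
orientation: [1.166, 2.005, -0.563]
force: [0.2, 0.3, -0.4]
opening: 0.0008
```

Run:
```python
from h import *
s=st();M=Rt();c=snap('top','t3');print('tip px',proj(c,s['tool_pos']));cc=snap('side','s3');print(proj(cc,s['tool_pos']))
for y in (.15,.13,.11,.10,.09,.08):print(y,plan(cw(y,.07,.20),M))
a=cv2.imread('pics/t3.png')[80:220,230:370];b=cv2.imread('pics/s3.png')[120:260,220:360];cv2.imwrite('pics/z3.png',cv2.resize(np.hstack([a,b]),None,fx=2.85,fy=2.85,interpolation=cv2.INTER_CUBIC))
```

```text
t 2.8 tip [0.6747 0.1005 0.2027] case [0.1739 0.0676 0.2027] q [ 0.51  0.36  1.52 -0.91  1.38  0.23] F [ 0.22  0.27 -0.43] op 0.001
tip px [[286.69378384 127.33946721]]
[[242.50697835 190.78871046]]
0.15 [0.0095, -0.0452, -0.0057, -0.0078, 0.0077, 0.0009]
0.13 [0.0158, -0.084, -0.0129, -0.0078, 0.0077, 0.0009]
0.11 [0.0221, -0.1228, -0.0201, -0.0078, 0.0077, 0.0009]
0.1 [0.0253, -0.1423, -0.0237, -0.0078, 0.0077, 0.0009]
0.09 [0.0285, -0.1617, -0.0273, -0.0078, 0.0077, 0.0009]
0.08 [0.0316, -0.1811, -0.0309, -0.0078, 0.0077, 0.0009]
```

View pics/z3.png

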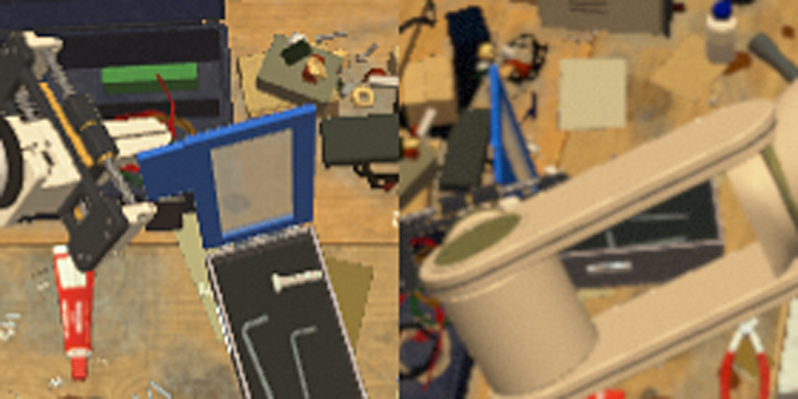

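Top view: the finger is behind the ledge, but the gripper rail's front end, at zoomed (140,215), is close to the ledge's left edge. I'll back off about 10 mm and raise a little before pushing.

Run:
```python
from h import *
M=Rt()
for y in (.17,.15,.13,.11):print(y,plan(cw(y,.078,.212),M))
```

```text
0.17 [-0.0056, -0.0027, -0.0258, -0.0078, 0.0077, 0.0009]
0.15 [0.0007, -0.0415, -0.033, -0.0078, 0.0077, 0.0009]
0.13 [0.007, -0.0804, -0.0402, -0.0078, 0.0077, 0.0009]
0.11 [0.0134, -0.1192, -0.0473, -0.0078, 0.0077, 0.0009]
```

{"op": "jog_arm", "data": {
  "motion": [0,-0.005,-0.003,-0.026,0,0,0,0,-0.003,-0.015,-0.028,0,0,0,0,-0.001,-0.028,-0.031,0,0,0,0,0.001,-0.042,-0.033,0,0,0,0,0.003,-0.054,-0.035,0,0,0,0,0.005,-0.067,-0.038,0,0,0,0,0.007,-0.08,-0.04,0,0,0]
}}

```text
t: 3.6
tool_pos: [0.6293, 0.0986, 0.212]
orientation: [1.165, 2.008, -0.563]
force: [0.6, 1.6, 0.3]
opening: 0.0002
```

```bash
cat >> h.py <<'E'
def look(n):
    c=snap('top','t'+n);cc=snap('side','s'+n)
    a=c['frame'][80:220,230:370,::-1];b=cc['frame'][120:260,220:360,::-1]
    cv2.imwrite(f'pics/z{n}.png',cv2.resize(np.hstack([a,b]),None,fx=2.85,fy=2.85,interpolation=cv2.INTER_CUBIC))
    # rightmost-top blue corner of lid in top view
    h=cv2.cvtColor(c['frame'],cv2.COLOR_RGB2HSV);m=cv2.inRange(h,(100,120,60),(125,255,255));m[:80]=0;m[255:]=0;m[:,:270]=0;m[:,370:]=0
    k,lab,sts,_=cv2.connectedComponentsWithStats(m);i=1+np.argmax(sts[1:,4]);ys,xs=np.nonzero(lab==i)
    j=np.argmax(xs-1.0*ys);print('corner px',xs[j],ys[j],'theta,r',thpix(c,(xs[j]+.5,ys[j]-.5)))
    return c,cc
E
python3 - <<'E'
from h import *
s=st();look('4');M=Rt()
for y in (.11,.09,.08,.07):print(y,plan(cw(y,.078,.212),M))
E
```

```text
t 3.6 tip [0.6293 0.0986 0.212 ] case [0.1297 0.0781 0.212 ] q [ 0.54  0.25  1.63 -0.9   1.41  0.25] F [0.58 1.64 0.35] op 0.0
corner px 343 127 theta,r (np.float64(1.6233043976952413), np.float64(0.19843803912138883))
0.11 [0.0059, -0.0372, -0.0074, -0.0083, 0.0076, 0.0012]
0.09 [0.0122, -0.0761, -0.0146, -0.0083, 0.0076, 0.0012]
0.08 [0.0154, -0.0955, -0.0182, -0.0083, 0.0076, 0.0012]
0.07 [0.0186, -0.1149, -0.0217, -0.0083, 0.0076, 0.0012]
```

View pics/z4.png

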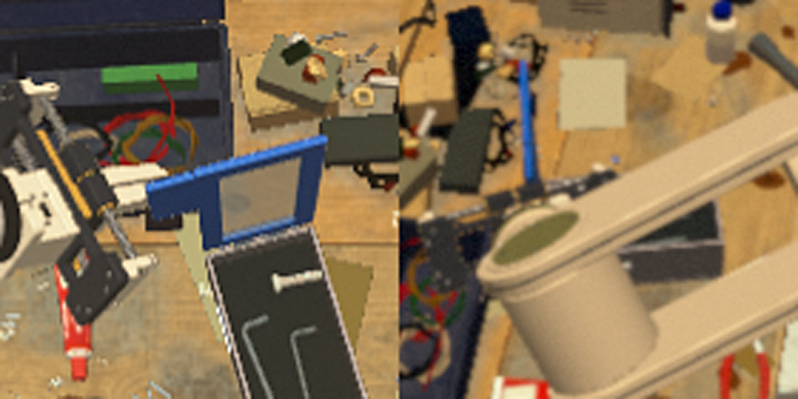

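The lid moves with the finger and is at 1.62 rad, corner at top px (343,127). I keep pushing gently.

{"op": "jog_arm", "data": {
  "motion": [0,0.002,-0.012,-0.002,0,0,0,0,0.004,-0.024,-0.005,0,0,0,0,0.006,-0.036,-0.007,0,0,0,0,0.008,-0.048,-0.009,0,0,0,0,0.01,-0.06,-0.012,0,0,0,0,0.012,-0.07,-0.014,0,0,0,0,0.013,-0.08,-0.015,0,0,0,0,0.014,-0.088,-0.017,0,0,0]
}}

```text
t: 4.5
tool_pos: [0.5847, 0.0861, 0.2121]
orientation: [1.165, 2.008, -0.564]
force: [0.0, 0.4, 1.7]
opening: 0.0003
```

Run:
```python
from h import *
s=st();look('5');M=Rt()
for y in (.08,.07,.06):print(y,plan(cw(y,.078,.212),M))
```

```text
t 4.5 tip [0.5847 0.0861 0.2121] case [0.0834 0.078  0.2121] q [ 0.57  0.14  1.75 -0.9   1.41  0.27] F [0.04 0.37 1.66] op 0.0
corner px 351 154 theta,r (np.float64(1.29332907587896), np.float64(0.1991511390350847))
0.08 [0.0013, -0.0065, -0.001, -0.0084, 0.0076, 0.0013]
0.07 [0.0044, -0.026, -0.0045, -0.0084, 0.0076, 0.0013]
0.06 [0.0076, -0.0454, -0.0081, -0.0084, 0.0076, 0.0013]
```

View pics/z5.png

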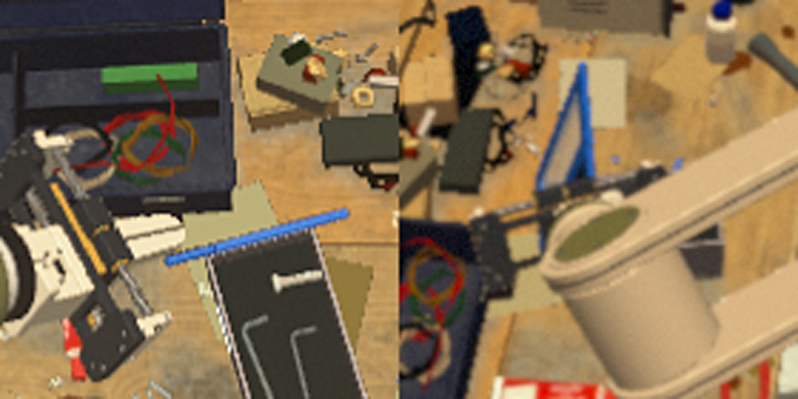

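θ=1.29, and the lid stays on the finger. A little more should make it fall.

{"op": "jog_arm", "data": {
  "motion": [0,0.002,-0.014,-0.003,0,0,0,0,0.004,-0.026,-0.005,0,0,0,0,0.006,-0.036,-0.007,0,0,0]
}}

```text
t: 4.9
tool_pos: [0.5662, 0.0811, 0.2121]
orientation: [1.165, 2.008, -0.564]
force: [0.0, -0.3, -0.2]
opening: 0.0002
```

Run:
```python
from h import *
s=st();c=snap('top','t6')
h=cv2.cvtColor(c['frame'],cv2.COLOR_RGB2HSV)
from h import *
c,cc=look('6');M=Rt()
y=s['tool_pos'];yc=wc(y)
for p in [(.06,.078,.21),(.055,.135,.20),(0.0,.135,.18),(-.01,.135,.16),(.0,.076,.15),(.008,.076,.16)]:print(p,plan(cw(*p),M))
```

```text
t 4.9 tip [0.5662 0.0811 0.2121] case [0.0642 0.0782 0.2121] q [ 0.58  0.09  1.8  -0.9   1.42  0.28] F [ 0.05 -0.3  -0.19] op 0.0
corner px 354 165 theta,r (np.float64(1.1660464938899895), np.float64(0.20233943445993058))
(0.06, 0.078, 0.21) [0.0046, -0.0087, 0.0016, -0.0084, 0.0076, 0.0014]
(0.055, 0.135, 0.2) [0.0916, 0.0091, -0.0733, -0.0084, 0.0076, 0.0014]
(0.0, 0.135, 0.18) [0.14, -0.0974, -0.0677, -0.0084, 0.0076, 0.0014]
(-0.01, 0.135, 0.16) [0.1741, -0.1164, -0.0459, -0.0084, 0.0076, 0.0014]
(0.0, 0.076, 0.15) [0.1141, -0.125, 0.0592, -0.0084, 0.0076, 0.0014]
(0.008, 0.076, 0.16) [0.096, -0.1096, 0.0494, -0.0084, 0.0076, 0.0014]
```

View pics/z6.png

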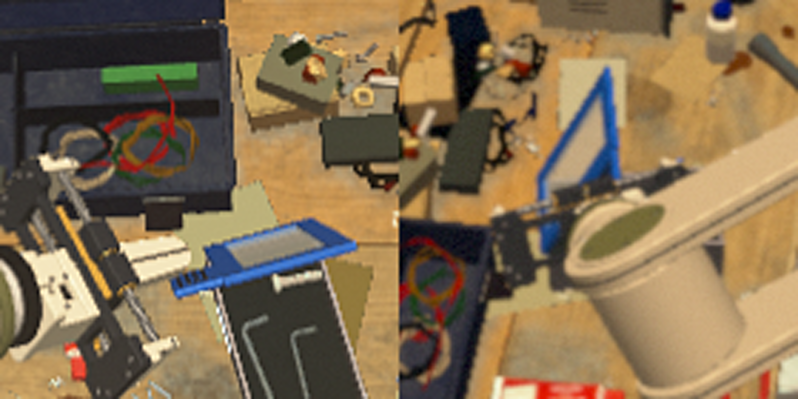

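Contact force is zero, θ≈1.17, and the lid is falling by itself (top px (354,165)). I swing round the left end of the ledge and in underneath it.

Run:
```python
from h import *
M=Rt()
for p in [(.057,.108,.21),(.05,.135,.205),(0.015,.137,.178),(-.015,.132,.15),(-.015,.105,.15),(-.015,.076,.15)]:print(p,plan(cw(*p),M)[:3])
```

```text
(0.057, 0.108, 0.21) [0.0423, -0.0002, -0.0446]
(0.05, 0.135, 0.205) [0.0854, -0.0008, -0.0814]
(0.015, 0.137, 0.178) [0.1408, -0.0672, -0.0628]
(-0.015, 0.132, 0.15) [0.1875, -0.1273, -0.0305]
(-0.015, 0.105, 0.15) [0.1544, -0.1402, 0.0102]
(-0.015, 0.076, 0.15) [0.1188, -0.1541, 0.0538]
```

{"op": "jog_arm", "data": {
  "motion": [0,0.042,0,-0.045,0,0,0,0,0.085,-0.001,-0.081,0,0,0,0,0.141,-0.067,-0.063,0,0,0,0,0.187,-0.127,-0.03,0,0,0]
}}

```text
t: 5.45
tool_pos: [0.4755, 0.1128, 0.15]
orientation: [1.165, 2.008, -0.56]
force: [0.1, 0.5, -0.9]
opening: 0.0005
```

Run:
```python
from h import *
s=st();c=snap('top','t7')
a=c['frame'][80:250,230:400,::-1];cv2.imwrite('pics/z7.png',cv2.resize(a,None,fx=3.5,fy=3.5,interpolation=cv2.INTER_CUBIC))
h=cv2.cvtColor(c['frame'],cv2.COLOR_RGB2HSV);m=cv2.inRange(h,(100,120,60),(125,255,255));m[:80]=0;m[255:]=0;m[:,:270]=0;m[:,370:]=0
ys,xs=np.nonzero(m);j=np.argmax(xs-1.0*ys);print(xs[j],ys[j],thpix(c,(xs[j]+.5,ys[j]-.5)))
M=Rt()
for p in [(-.015,.125,.15),(-.015,.105,.15),(-.015,.076,.15),(-.008,.076,.16)]:print(p,plan(cw(*p),M)[:3])
```

```text
t 5.45 tip [0.4755 0.1128 0.15  ] case [-0.0145  0.1332  0.15  ] q [ 0.73  0.06  1.96 -0.86  1.45  0.48] F [ 0.12  0.54 -0.91] op 0.001
339 157 (np.float64(2.0103944181734006), np.float64(0.008458561827054945))
(-0.015, 0.125, 0.15) [-0.0205, 0.0128, 0.0008]
(-0.015, 0.105, 0.15) [-0.0449, 0.0033, 0.031]
(-0.015, 0.076, 0.15) [-0.0804, -0.0106, 0.0748]
(-0.008, 0.076, 0.16) [-0.0982, 0.0026, 0.0645]
```

View pics/z7.png

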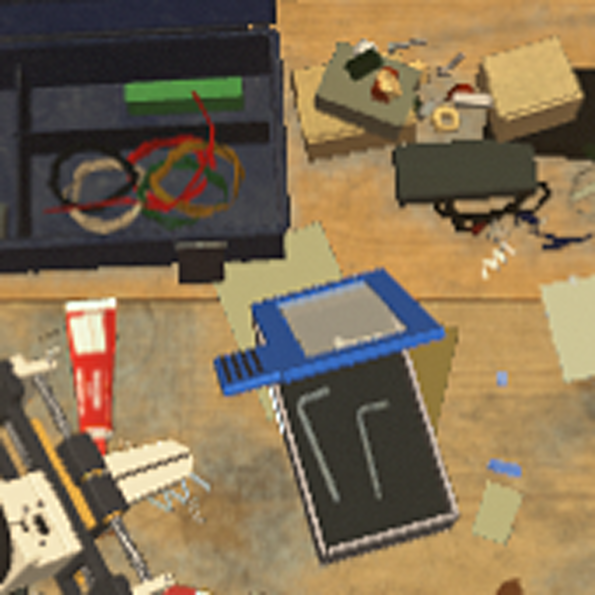

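Run:
```python
from h import *
import pickle
ct=pickle.load(open('top0.pkl','rb'))
T=lambda x,y:(230+(x+.5)/3.5-.5,80+(y+.5)/3.5-.5)
print(thpix(ct,T(443,331)),thpix(ct,T(443,340)),thpix(ct,T(222,393),.095))
```

```text
(np.float64(1.0457649456829066), np.float64(0.19644948988734243)) (np.float64(1.0041662729175924), np.float64(0.1897727616116385)) (np.float64(1.1146458681913616), np.float64(0.2670241796322653))
```

The lid is at about 1.04 rad, ledge at zoomed (222–290,355–393), finger tip at (190,458) to its left. I insert the finger below the ledge.

{"op": "jog_arm", "data": {
  "motion": [0,-0.045,0.003,0.031,0,0,0,0,-0.081,-0.01,0.075,0,0,0]
}}

```text
t: 5.7
tool_pos: [0.4908, 0.0575, 0.1497]
orientation: [1.158, 2.015, -0.577]
force: [1.2, 0.2, 0.2]
opening: 0.0006
```

Run:
```python
from h import *
s=st();c=snap('top','t8')
a=c['frame'][80:250,230:400,::-1];cv2.imwrite('pics/z8.png',cv2.resize(a,None,fx=3.5,fy=3.5,interpolation=cv2.INTER_CUBIC))
M=Rt()
print(plan(cw(-.015,.076,.15),M)[:3])
for th in (.85,.8,.75,.7,.6,.5,.4,.3,.2,.1,0):
  p=(.1-.15*np.cos(th)-.011,.076,.075+.15*np.sin(th)-.032)
  print(th,np.round(p,3),plan(cw(*p),M)[:3])
```

```text
t 5.7 tip [0.4908 0.0575 0.1497] case [-0.0148  0.0758  0.1497] q [ 0.62 -0.    2.03 -0.9   1.38  0.4 ] F [1.19 0.22 0.21] op 0.001
[0.0046, 0.002, -0.0054]
0.85 [-0.01   0.076  0.156] [-0.0059, 0.0114, -0.0109]
0.8 [-0.016  0.076  0.151] [0.0038, 0.001, -0.0063]
0.75 [-0.021  0.076  0.145] [0.0139, -0.0089, -0.0013]
0.7 [-0.026  0.076  0.14 ] [0.0243, -0.0183, 0.0041]
0.6 [-0.035  0.076  0.128] [0.0458, -0.0354, 0.0161]
0.5 [-0.043  0.076  0.115] [0.0683, -0.05, 0.0295]
0.4 [-0.049  0.076  0.101] [0.0914, -0.062, 0.0444]
0.3 [-0.054  0.076  0.087] [0.115, -0.0713, 0.0604]
0.2 [-0.058  0.076  0.073] [0.1387, -0.0778, 0.0775]
0.1 [-0.06   0.076  0.058] [0.1625, -0.0815, 0.0955]
0 [-0.061  0.076  0.043] [0.1859, -0.0822, 0.1141]
```

View pics/z8.png

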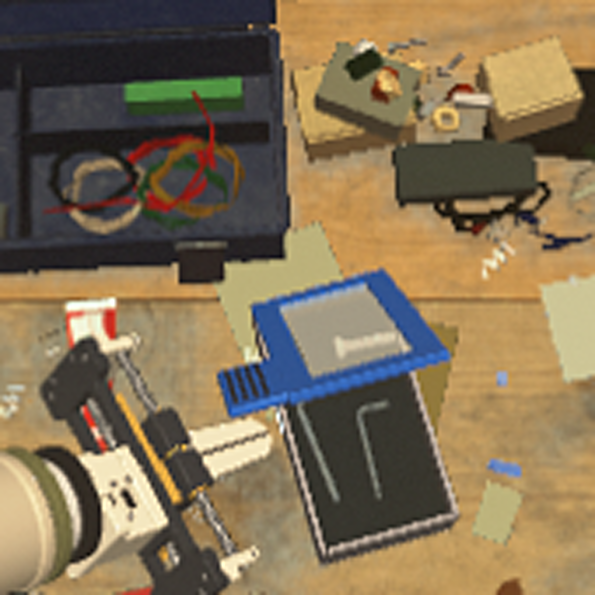

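θ≈0.93. The finger tip, at zoomed (268,430), is under and in front of the ledge. I let the lid settle onto it.

{"op": "jog_arm", "data": {
  "motion": [0,0,0.006,-0.008,0,0,0,0,-0.003,0.009,-0.01,0,0,0,0,-0.003,0.009,-0.01,0,0,0]
}}

```text
t: 6.05
tool_pos: [0.4946, 0.0599, 0.155]
orientation: [1.159, 2.012, -0.578]
force: [-0.4, -0.2, -0.4]
opening: 0.0003
```

```bash
cat >> h.py <<'E'
def look2(n):
    s=st();c=snap('top','t'+n)
    a=c['frame'][80:250,230:400,::-1];cv2.imwrite(f'pics/z{n}.png',cv2.resize(a,None,fx=3.5,fy=3.5,interpolation=cv2.INTER_CUBIC))
    M=Rt()
    for th in (.85,.8,.75,.7,.6,.5,.4,.3,.2,.1,0):
        p=(.1-.15*np.cos(th)-.011,.076,.075+.15*np.sin(th)-.032);print(th,plan(cw(*p),M)[:3])
def th7(x,y):
    import pickle
    ct=pickle.load(open('top0.pkl','rb'))
    return thpix(ct,(230+(x+.5)/3.5-.5,80+(y+.5)/3.5-.5))
E
python3 - <<'E'
from h import *
print(th7(449,354));look2('9')
E
```

```text
(np.float64(0.9707907492170275), np.float64(0.20085858789200717))
t 6.05 tip [0.4946 0.0599 0.155 ] case [-0.0105  0.0771  0.155 ] q [ 0.62  0.    2.01 -0.9   1.38  0.4 ] F [-0.4  -0.16 -0.37] op 0.0
0.85 [-0.0031, 0.001, 0.0005]
0.8 [0.0066, -0.0094, 0.005]
0.75 [0.0167, -0.0194, 0.01]
0.7 [0.027, -0.0288, 0.0154]
0.6 [0.0486, -0.0458, 0.0274]
0.5 [0.0711, -0.0605, 0.0408]
0.4 [0.0942, -0.0725, 0.0557]
0.3 [0.1177, -0.0818, 0.0717]
0.2 [0.1415, -0.0884, 0.0888]
0.1 [0.1652, -0.092, 0.1068]
0 [0.1887, -0.0928, 0.1254]
```

View pics/z9.png

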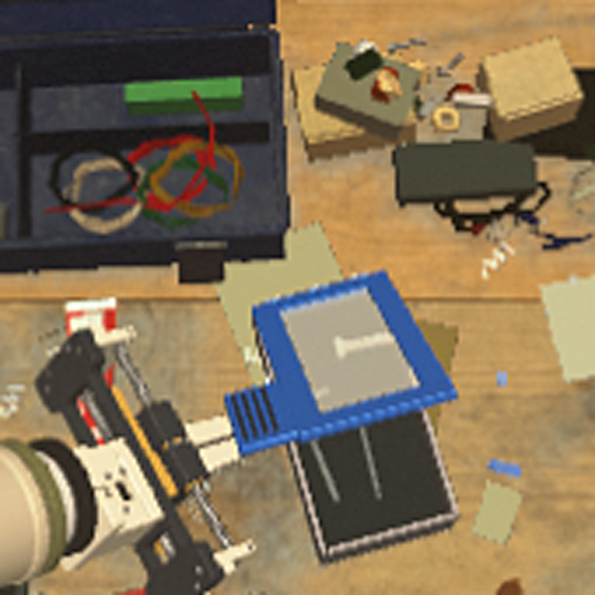

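Run:
```python
from h import *
print(th7(457,392))
s=st();look('10')
```

```text
(np.float64(0.839478553327167), np.float64(0.2043283843002905))
t 6.1 tip [0.4943 0.0598 0.1546] case [-0.0108  0.077   0.1546] q [ 0.62  0.    2.02 -0.9   1.38  0.4 ] F [ 0.07 -0.01 -0.21] op 0.001
corner px 339 158 theta,r (np.float64(2.3993245506998355), np.float64(0.003385132590883208))
```

View pics/z10.png

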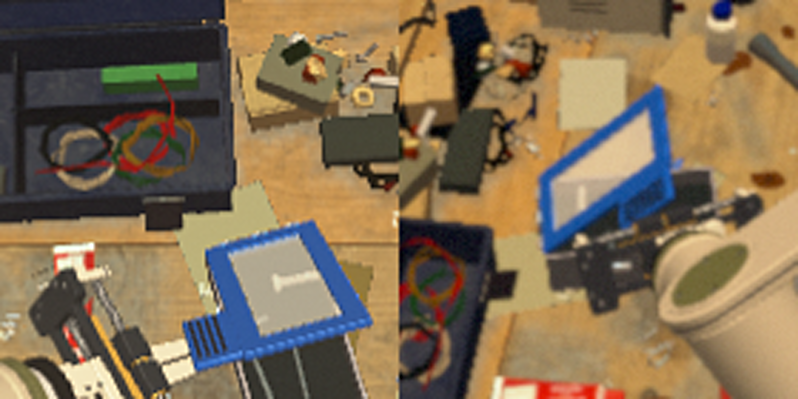

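{"op": "jog_arm", "data": {
  "motion": [0,0,0,0,0,0,0,0,0,0,0,0,0,0]
}}

```text
t: 6.4
tool_pos: [0.4938, 0.0598, 0.154]
orientation: [1.158, 2.014, -0.58]
force: [-0.5, -0.2, -0.7]
opening: 0.0001
```

Run:
```python
from h import *
look2('11')
```

```text
t 6.4 tip [0.4938 0.0598 0.154 ] case [-0.0113  0.0772  0.154 ] q [ 0.62  0.    2.02 -0.9   1.38  0.4 ] F [-0.52 -0.17 -0.74] op 0.0
0.85 [-0.0043, 0.0019, 0.0]
0.8 [0.0054, -0.0086, 0.0046]
0.75 [0.0155, -0.0185, 0.0095]
0.7 [0.0259, -0.0279, 0.0149]
0.6 [0.0475, -0.0449, 0.0269]
0.5 [0.0699, -0.0595, 0.0404]
0.4 [0.093, -0.0715, 0.0552]
0.3 [0.1166, -0.0808, 0.0713]
0.2 [0.1404, -0.0873, 0.0884]
0.1 [0.1641, -0.0909, 0.1064]
0 [0.1876, -0.0916, 0.125]
```

View pics/z11.png

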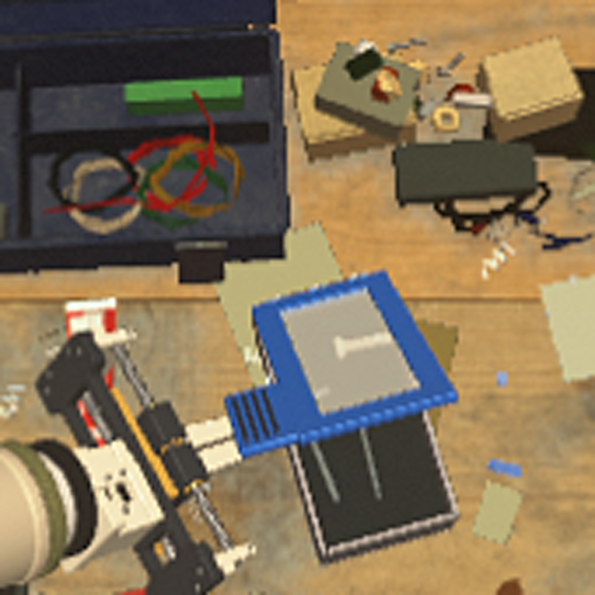

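The lid rests still on the finger at 0.84 rad, so it is caught. I lower it slowly along the arc.

{"op": "jog_arm", "data": {
  "motion": [0,0.003,-0.005,0.003,0,0,0,0,0.01,-0.013,0.007,0,0,0,0,0.019,-0.022,0.011,0,0,0,0,0.028,-0.03,0.016,0,0,0,0,0.038,-0.038,0.022,0,0,0,0,0.049,-0.046,0.028,0,0,0,0,0.06,-0.053,0.034,0,0,0,0,0.07,-0.06,0.04,0,0,0]
}}

```text
t: 7.25
tool_pos: [0.4632, 0.0501, 0.1143]
orientation: [1.158, 2.014, -0.58]
force: [-0.4, 0.9, -0.6]
opening: 0.0004
```

Run:
```python
from h import *
look2('12')
```

```text
t 7.25 tip [0.4632 0.0501 0.1143] case [-0.0434  0.0762  0.1143] q [ 0.64 -0.    2.11 -0.9   1.35  0.48] F [-0.43  0.87 -0.6 ] op 0.0
0.85 [-0.0775, 0.0644, -0.042]
0.8 [-0.0677, 0.054, -0.0374]
0.75 [-0.0576, 0.0441, -0.0324]
0.7 [-0.0472, 0.0347, -0.027]
0.6 [-0.0256, 0.0177, -0.015]
0.5 [-0.0031, 0.0032, -0.0015]
0.4 [0.02, -0.0088, 0.0134]
0.3 [0.0436, -0.018, 0.0294]
0.2 [0.0674, -0.0244, 0.0466]
0.1 [0.0911, -0.028, 0.0645]
0 [0.1145, -0.0287, 0.0832]
```

View pics/z12.png

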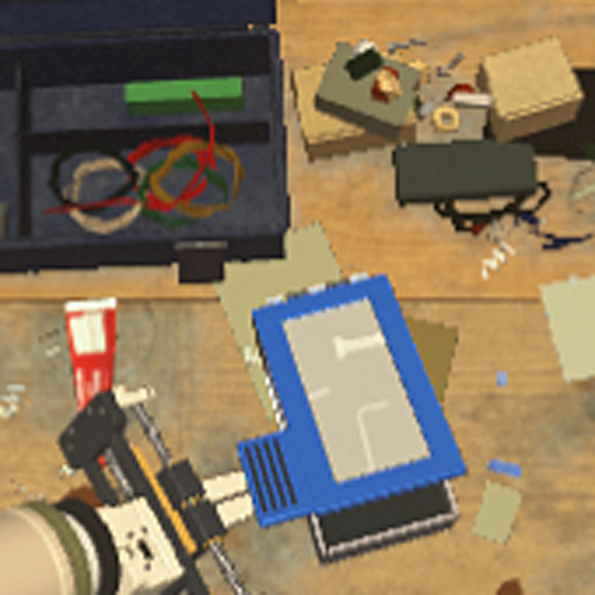

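The lid follows the finger, front corner at zoomed (466,472), about 0.5 rad. I continue down.

{"op": "jog_arm", "data": {
  "motion": [0,0.006,-0.002,0.004,0,0,0,0,0.015,-0.006,0.01,0,0,0,0,0.024,-0.01,0.016,0,0,0,0,0.033,-0.014,0.022,0,0,0,0,0.042,-0.0175,0.0285,0,0,0,0,0.051,-0.02,0.035,0,0,0,0,0.06,-0.0225,0.0415,0,0,0,0,0.0675,-0.0245,0.0465,0,0,0]
}}

```text
t: 8.1
tool_pos: [0.4489, 0.046, 0.0722]
orientation: [1.158, 2.015, -0.582]
force: [-0.3, 0.7, -0.7]
opening: 0.0006
```

Run:
```python
from h import *
print(th7(466,472));look2('13')
```

```text
(np.float64(0.47133560554186077), np.float64(0.2027930253866128))
t 8.1 tip [0.4489 0.046  0.0722] case [-0.0583  0.076   0.0722] q [ 0.66  0.05  2.15 -0.92  1.3   0.56] F [-0.34  0.66 -0.7 ] op 0.001
0.85 [-0.147, 0.0901, -0.09]
0.8 [-0.1372, 0.0797, -0.0855]
0.75 [-0.1271, 0.0698, -0.0805]
0.7 [-0.1167, 0.0604, -0.075]
0.6 [-0.0951, 0.0435, -0.063]
0.5 [-0.0726, 0.029, -0.0495]
0.4 [-0.0494, 0.017, -0.0346]
0.3 [-0.0259, 0.0078, -0.0185]
0.2 [-0.0021, 0.0014, -0.0014]
0.1 [0.0217, -0.0021, 0.0166]
0 [0.0451, -0.0028, 0.0352]
```

View pics/z13.png

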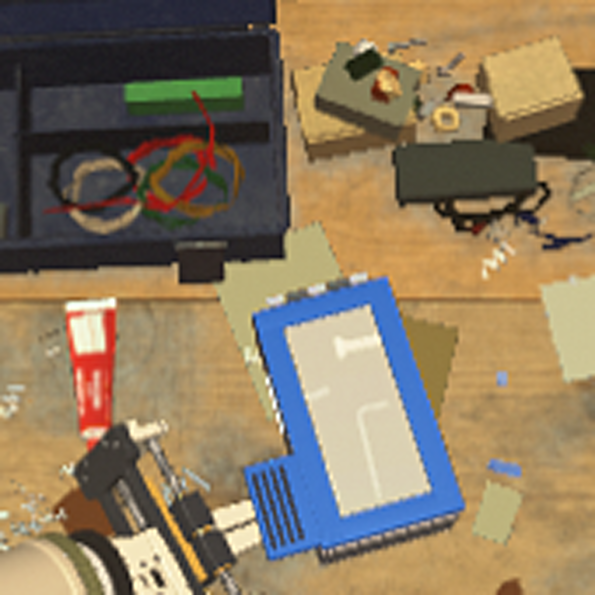

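About 0.18 rad left. The last part goes slower.

{"op": "jog_arm", "data": {
  "motion": [0,0.004,-0.0005,0.003,0,0,0,0,0.009,-0.001,0.007,0,0,0,0,0.014,-0.0015,0.011,0,0,0,0,0.019,-0.002,0.0145,0,0,0,0,0.024,-0.002,0.0185,0,0,0,0,0.029,-0.002,0.0225,0,0,0,0,0.034,-0.0025,0.0265,0,0,0,0,0.039,-0.003,0.03,0,0,0]
}}

```text
t: 8.95
tool_pos: [0.4463, 0.0453, 0.0468]
orientation: [1.158, 2.015, -0.583]
force: [0.6, 0.3, -0.8]
opening: 0.0003
```

Run:
```python
from h import *
print(th7(463,508));look2('14')
M=Rt();print(plan(cw(-.061,.076,.03),M)[:3])
```

```text
(np.float64(0.16074732808319475), np.float64(0.19977605271429608))
t 8.95 tip [0.4463 0.0453 0.0468] case [-0.061   0.0761  0.0468] q [ 0.66  0.11  2.15 -0.93  1.26  0.61] F [ 0.56  0.3  -0.8 ] op 0.0
0.85 [-0.1871, 0.0935, -0.1209]
0.8 [-0.1773, 0.083, -0.1163]
0.75 [-0.1672, 0.0732, -0.1113]
0.7 [-0.1568, 0.0638, -0.1059]
0.6 [-0.1352, 0.0469, -0.0938]
0.5 [-0.1127, 0.0323, -0.0803]
0.4 [-0.0896, 0.0204, -0.0654]
0.3 [-0.066, 0.0112, -0.0494]
0.2 [-0.0422, 0.0048, -0.0322]
0.1 [-0.0185, 0.0013, -0.0142]
0 [0.005, 0.0007, 0.0044]
[0.0251, 0.0014, 0.0209]
```

View pics/z14.png

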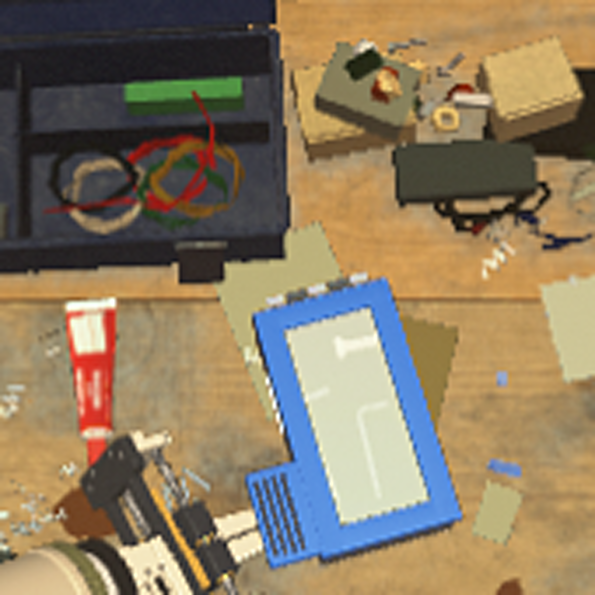

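{"op": "jog_arm", "data": {
  "motion": [0,0.003,0,0.0025,0,0,0,0,0.006,0,0.005,0,0,0,0,0.009,0.0005,0.0075,0,0,0,0,0.012,0.001,0.01,0,0,0,0,0.015,0.001,0.0125,0,0,0,0,0.018,0.001,0.015,0,0,0,0,0.022,0.001,0.018,0,0,0,0,0.026,0.001,0.0215,0,0,0]
}}

```text
t: 9.8
tool_pos: [0.446, 0.0451, 0.0293]
orientation: [1.158, 2.016, -0.583]
force: [-0.0, 0.5, 0.5]
opening: 0.0001
```

Run:
```python
from h import *
look2('15');cc=snap('side','s15');b=cc['frame'][120:290,220:390,::-1];cv2.imwrite('pics/y15.png',cv2.resize(b,None,fx=3.5,fy=3.5,interpolation=cv2.INTER_CUBIC))
M=Rt();print([plan(p,M)[:3] for p in (cw(-.09,.18,.045),cw(-.09,.26,.16))])
```

```text
t 9.8 tip [0.446  0.0451 0.0293] case [-0.0612  0.076   0.0293] q [ 0.66  0.16  2.14 -0.94  1.24  0.64] F [-0.03  0.52  0.51] op 0.0
0.85 [-0.214, 0.0929, -0.1432]
0.8 [-0.2043, 0.0825, -0.1386]
0.75 [-0.1942, 0.0726, -0.1336]
0.7 [-0.1837, 0.0632, -0.1282]
0.6 [-0.1621, 0.0463, -0.1162]
0.5 [-0.1396, 0.0318, -0.1026]
0.4 [-0.1165, 0.0199, -0.0877]
0.3 [-0.0929, 0.0107, -0.0717]
0.2 [-0.0691, 0.0043, -0.0545]
0.1 [-0.0454, 0.0008, -0.0365]
0 [-0.0219, 0.0002, -0.0179]
[[0.1119, -0.0063, -0.1873], [0.0313, 0.0255, -0.4538]]
```

View pics/z15.png

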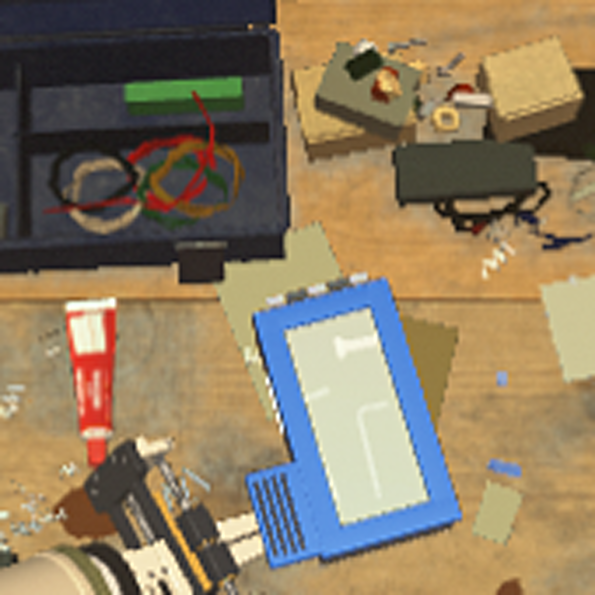

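View pics/y15.png

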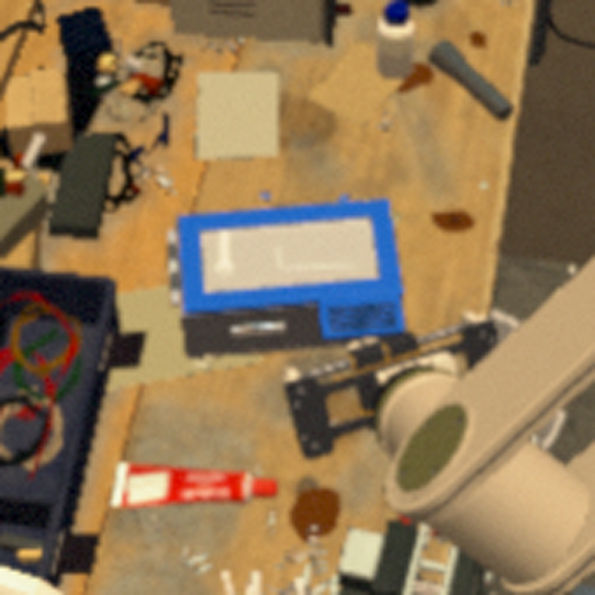

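The lid is shut: in the side view it lies flat on the case, and the finger is free below the ledge. I back straight out along the finger axis.

{"op": "jog_arm", "data": {
  "motion": [0,0.003,0,-0.04,0,0,0,0,0.003,0,-0.1,0,0,0,0,0,0,-0.18,0,0,0,0,0,0,-0.26,0,0,0,0,-0.03,0,-0.34,0,0,0,0,-0.06,0,-0.41,0,0,0,0,-0.1,0,-0.46,0,0,0,0,-0.1,0,-0.46,0,0,0]
}}

```text
t: 10.7
tool_pos: [0.3794, 0.1778, 0.2175]
orientation: [1.16, 2.015, -0.574]
force: [0.3, -0.3, 0.2]
opening: 0.0007
```

Run:
```python
from h import *
st();c=snap('top','t16');cc=snap('side','s16')
```

```text
t 10.7 tip [0.3794 0.1778 0.2175] case [-0.0896  0.2217  0.2175] q [ 0.96 -0.04  1.92 -0.77  1.7   0.51] F [ 0.33 -0.27  0.23] op 0.001
```

View pics/t16.png

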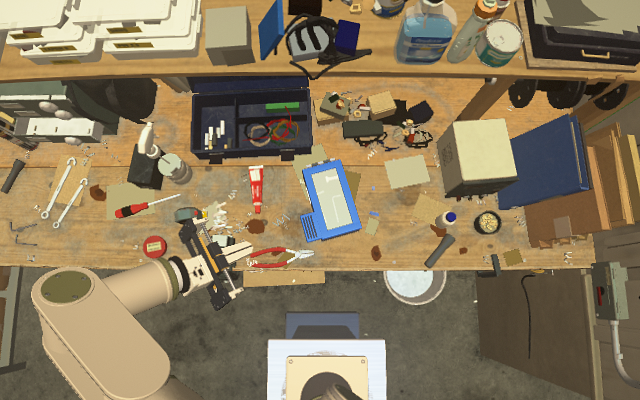

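View pics/s16.png

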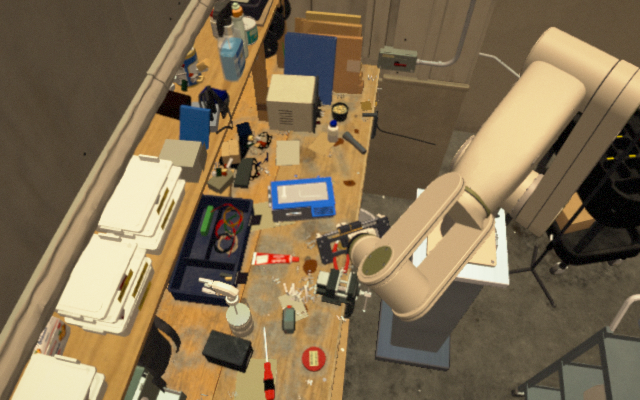

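The lid is shut at top px (305–360,160–240), and the bystanders look unmoved. I'll lift a bit further clear of the vise and check that the lid is shut.

{"op": "jog_arm", "data": {
  "motion": [0,-0.06,0,-0.05,0,0,0,0,-0.12,0,-0.1,0,0,0,0,-0.12,0,-0.1,0,0,0,0,-0.12,0,-0.1,0,0,0]
}}

```text
t: 11.2
tool_pos: [0.3798, 0.1769, 0.2907]
orientation: [1.158, 2.016, -0.582]
force: [0.0, 0.1, -0.9]
opening: 0.0003
```

Run:
```python
from h import *
import pickle
st();c=snap('top','t17');cc=snap('side','s17')
for cam,c1,p in(('top',c,'top0.pkl'),('side',cc,'side0.pkl')):
    a=pickle.load(open(p,'rb'));h=lambda f:cv2.cvtColor(f,cv2.COLOR_RGB2HSV)
    for n,r in (dict(glue=(slice(160,220),slice(245,270)),tape=(slice(205,225),slice(172,203)),bottle=(slice(205,230),slice(435,460)),torch=(slice(230,268),slice(424,457)),pliers=(slice(244,270),slice(262,316))).items() if cam=='top' else dict(glue=(slice(250,268),slice(248,302)),tape=(slice(303,335),slice(278,300)),bottle=(slice(118,142),slice(325,342)),torch=(slice(128,155),slice(340,368)),pliers=(slice(222,268),slice(330,352))).items()):
        print(cam,n,np.abs(a['frame'][r].astype(int)-c1['frame'][r]).mean().round(2))
m=cv2.inRange(cv2.cvtColor(cc['frame'],cv2.COLOR_RGB2HSV),(100,120,60),(125,255,255))[170:225,265:340]
q=cv2.approxPolyDP(max(cv2.findContours(m,0,2)[0],key=cv2.contourArea),2.5,True)[:,0]+[265,170];print(q.tolist())
for p in q: print(wc(onz(cc,p,.083)).round(3))
print('expected top pts',proj(cc,[cw(-.103,-.055,.083),cw(-.1,.095,.083)]).round(1))
for nm,c1 in(('t',c),('s',cc)):pass
b=np.hstack([c['frame'][150:250,270:370,::-1],cc['frame'][150:250,250:350,::-1]]);cv2.imwrite('pics/z17.png',cv2.resize(b,None,fx=4,fy=4,interpolation=cv2.INTER_CUBIC))
```

```text
t 11.2 tip [0.3798 0.1769 0.2907] case [-0.0894  0.2207  0.2907] q [ 0.96 -0.11  1.85 -0.79  1.81  0.4 ] F [ 0.    0.15 -0.94] op 0.0
top glue 0.99
top tape 32.46
top bottle 0.88
top torch 0.96
top pliers 1.21
side glue 1.83
side tape 3.95
side bottle 2.22
side torch 2.08
side pliers 30.78
[[330, 178], [272, 182], [273, 208], [310, 206], [312, 216], [333, 214]]
[-0.098 -0.047  0.083]
[ 0.092 -0.049  0.083]
[0.093 0.054 0.083]
[-0.023  0.058  0.083]
[-0.026  0.096  0.083]
[-0.091  0.095  0.083]
expected top pts [[331.1 176. ]
 [335.8 213.9]]
```

View pics/z17.png

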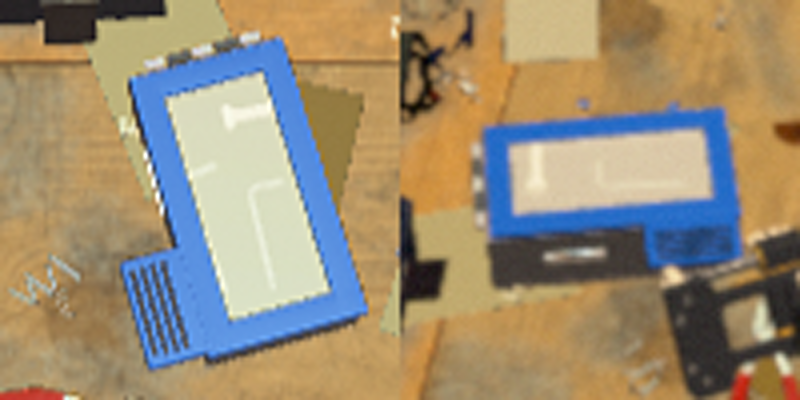

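Run:
```python
from h import *
st();close_job()
```

```text
t 11.3 tip [0.3793 0.1763 0.2895] case [-0.0901  0.2204  0.2895] q [ 0.96 -0.11  1.85 -0.79  1.81  0.4 ] F [ 0.05 -1.05 -0.06] op 0.001
the job is handed in; nothing more can be done
```

The lid is shut and the job is handed in, finished at 11.3 s of the 45 s. I pushed the lid from behind its ledge with the closed fingers from 1.74 to about 1.17 rad, where it began to fall by itself. I then went round the left end of the ledge and caught it from below at about 0.84 rad. From there I lowered it along its arc over about 2.5 s, slowest at the end, then backed out.

**Last checks:**
- **Lid:** it lies flat on the case in both views, and its corners are within about 8 mm of where a shut lid's should be.
- **Force:** wrist force readings stayed under about 2 N at every check.
- **Bystanders:** the glue tube, bottle and torch are unchanged in both views. The arm hid the tape measure from the top camera and the pliers from the side camera, so each was compared in one view only. The tape measure's difference was the largest of these (3.95, against 1–2 for the others), but it looks unmoved in the picture.
- **Robot:** the arm stands clear, with the tip at z = 0.29 m and about 1 N on the force sensor, much the same as it read in free air.

One check gave wrong numbers: the automatic lid-corner finder picked the wrong spot during the fall and at the catch (it gave about 2.0 and 2.4 rad). I picked the corner by eye for those angles.

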